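Close up the lamp dimmer and hold its knob pressed

ROBOT

A 6-joint arm with a two-finger parallel gripper is mounted at the origin on the work surface. World frame = base frame: x ahead of the robot, y to its left, z up, the work surface at z = 0. Lengths are in m, angles in rad, forces in N, time in s.
With the tool pointing down it reaches from about 0.275 to 0.875 m from the base axis. Payload 12.5 kg.
Tool frame: the origin (TCP) lies at the very end of the fingers, on their centre line; the grasp point (between the pads) lies 19 mm behind it; z points along the fingers, y is the line along which they close (so a half turn about z gives the same grasp; the last joint's range is limited). The gripper opens to 85 mm and grips with 20 to 120 N. Pads are 22 mm wide; open, the fingers measure 114 mm over their backs; the gripper's body (76 mm by 85 mm) begins 54 mm behind the grasp point. The pads swing forward as they close: fully open they stand 13 mm farther back than shut.
Start: joints at [1.02, 0.351, 1.652, -0, 1.139, -0.085], TCP at [0.247, 0.491, 0.231] pointing down, gripper open.
Joint ranges: [-2.75, 2.75], [-0.79, 2.1], [0.01, 2.65], [-1.57, 4.71], [0.07, 3.14], [-2.87, 2.87]. Speed limits (rad/s): [2.22, 2.22, 2.79, 3.14, 3.14, 3.14].

INTERFACE

Orientations are given as a rotation vector (axis times angle).
In Python, from cell import manip, optics, ticket gives the robot as it stands.
- The arm moves only by the tool send_rows, never from a script. Its argument "increments" is a list that holds one entry, the list of rows, each a list of 5 numbers: the shift along the tool's x, y, z in units of 0.4 m (1.0 is 0.4 m), then the turn about the tool's z in units of 180 degrees (1.0 is 180 degrees), then the opening, from 0 (shut) to 1 (fully open). In form: [[[tx, ty, tz, spin, jaw], ...]]. A call has 1 to 8 rows; each row shifts and turns the commanded pose from where the row before left it, along the tool's axes as they then stand; what a row does not reach is not made up. A row lasts 1/10 s, in which the tool goes at most 50 mm and 8.59 degrees, less where a joint would pass 70% of its speed; a pose out of reach is approached as far as the arm can. A call with a number of a shift or a turn outside -1 to 1 is refused whole. A call with a gripper value outside its range is refused whole. The fingers move at their own pace and stop on an object; "squeeze" is the grip in N (left out, the last holds). Time passes only in rows, so rows that do not move let the fingers close. It gives the time, the measured TCP pose, the force, the opening and the grip force at its end, in the units of the state.
- manip.read_state(): the state, without advancing time (a new reading comes with each control period).
- optics.snapshot(name): name is "side" or "top" or "wrist"; returns (picture, depth): 384x512x3 uint8, red, green, blue; 384x512 float32, m along the optical axis (not along the pixel's ray), 0 where there is no reading.
- optics.get_calibration(name): a dict with "K" (3x3 intrinsics, pixels), "cam_to_world" (4x4, takes a point from camera to world coordinates); the wrist camera has in their place "hand_eye" (4x4, takes a point from camera to tool coordinates, whose origin is the TCP and whose axes are the flange's). Camera axes: x right, y down, z forward; pixel columns grow to the right and rows downward; lengths in m; the calibration is good to about 2 mm. A picture is of the moment at which its call begins: read the wrist's pose just before it. get_calibration takes no time and is no camera call.
- ticket.job_done(): hands the job in; it is judged then, once.
Trained networks look in the newest picture that a camera, given by its name, has taken for a name from the list of things; names that differ only in an ending like _2 or _b are one class to them, and where a whole thing is asked for, a point or a joint stands for the part that bears it (a point fixed in the world has none). Each returns a list of dicts, best first, with "p" (0 to 1); they miss things now and then, are a little off and sometimes report something else, mostly with a low value. They report only what shows in the picture. A call takes as long as a camera call. They do not tell look-alikes from the thing itself.
- optics.search_frame(camera, thing): "uv" ([column, row] in pixels, amid what is visible of it).
- optics.spot_point(camera, thing): "uv" ([column, row] in pixels: a listed point, or the origin of a listed thing).
The state is a dict: "time_s": time; "joint_pos": joint angles; "joint_vel": joint speeds; "joint_torque": joint torques, N m; "ee_pos": TCP position; "orientation": TCP orientation; "wrist_force": force on the tool from outside, world axes, zero at the start; "ft_torque": the same for the moment, N m; "width": finger opening in m; "grip_force": force on a finger pad.
Only numpy, scipy, OpenCV 4.12 (cv2) and the standard library are available. Lean on these libraries where they do the work, as an engineer would, in place of code of your own. Each camera call takes 0.05 s, during which the arm holds its last target. There are 200 camera calls.

TASK

Put the dimmer back together: set the lid with the three holes back on the open metal box, over its two studs and flat on the rim all round, then turn the pointer knob so that the flat in its bore matches the flat of the D-shaped spindle and push it fully onto the spindle. Press the knob all the way in, as for the dimmer's set-up mode, and keep pressing: finish with the fingers still on the knob, holding it down. Leave everything else on the table where it is.

Things in the scene. Friction and masses are not known exactly. Their poses are not given: they have to be found in the camera images.
- lid_c (a point): Centre (4 mm above the underside) of the dimmer's loose lid: bare aluminium plate, 112 (its x) x 58 (its y) x 8 mm thick, lying flat on the table. Three through holes on its long centre line: 20 mm diameter at the centre, 9 mm at x = +46 and -46 mm. The same turned by half a turn.
- dimmer: The dimmer: open die-cast aluminium box, outside 112 (x) x 58 (y) mm, screwed to a plywood board 150 x 100 x 12 mm that is fixed to the table. Origin under the board's centre, on the table; x along the box, z up. A 16 mm bush in the middle of the box reaches 6 mm above the box's rim, with the spindle in it.
- box_rim (a point): Centre of the dimmer box's mouth, in the plane of its rim, 43 mm above the table; axes as the dimmer's. Two 6 mm studs at x = +46 and -46 mm stand 12 mm above the rim, the last 4 mm tapered to 2.4 mm. Seated, the lid rests on the rim, its centre 4 mm above this point, its edges flush with the box walls.
- spindle_tip (a point): Centre of the top end of the upright steel spindle, 28 mm above the rim (20 mm above the seated lid) when not pressed. A D: 10 mm diameter with one flat 2 mm from the axis; the last 2 mm chamfered by 1 mm (flat side 0.5 mm). Its x axis points from the axis out through the flat, z up. It turns (0.012 N m, 2.4 rad either way from the box's x) and keeps the angle it starts at.
- plunger (a joint): How far the spindle is pressed in, m: 0 = out, 0.004 = fully pressed, against a stop. A spring pushes it back out: 5 N to start it, 9 N at full travel.
- knob_c (a point): Pointer knob, grey plastic, 35 g, standing on its open underside on the table: point on its axis, half-way up, 14 mm above the underside. Round skirt 46 mm diameter, 8 mm high; above it a grip bar 44 mm long (x) x 18 mm wide (y), from 8 to 28 mm above the underside. The pointer is its +x: a nose on the skirt, and a white line on that half of the bar's top.
- knob_nose (a point): Point on the knob 28.5 mm from its axis towards the pointer (+x), above the tip of the nose, level with knob_c.
- knob_bore (a point): Centre of the knob's underside, the mouth of its D-shaped bore: 14 mm deep, 11 mm diameter, its flat 2.5 mm from the axis on the pointer side (+x), the round part widened by 1 mm over the first 2 mm. Fully home, the spindle's end touches the bore's bottom: knob_c coincides with spindle_tip, both x axes agree, the underside is 6 mm above the lid (2 mm when pressed in).
- blank_c (a point): Centre (4 mm up) of another aluminium lid of the same 112 x 58 x 8 mm, without holes; not needed.
- round_knob_c (a point): Centre (11 mm up) of another knob, round and ribbed, 38 mm diameter, 22 mm high, without a pointer; not needed.
- screwdriver: Screwdriver, 180 mm long, lying at the left of the table; origin at the underside, about its middle. Not needed.
- terminal_strip: White terminal strip 18 x 62 x 14 mm, origin at its underside. Not needed.
- multimeter: Multimeter 75 x 150 x 40 mm, lying beyond the dimmer, origin at its underside. Not needed.
- glue_bottle: Small white upright bottle, 32 mm diameter, 85 mm high, origin at its underside. Not needed.
- mug: White mug 80 mm diameter, 90 mm high, origin at its underside. Not needed.
Things that resemble listed ones, but are neither listed nor needed, are in the scene too. Leave any green look-alike of the dimmer alone.

How it is judged:
By the outcome, as a careful person would: the job done as asked, in the order asked, and still so for the second after the job is handed in, while the arm keeps its last pose, push and grip.
It also fails if it takes over 54 s, if anything falls off the work surface, if the arm or the gripper's body presses on something with over 40 N, if the wrist force passes 120 N, or if a joint passes its speed limit or range.

## Working session

There is one attempt and no reset: what is moved stays moved. The work goes in short steps, Python scripts to look and compute and a tool call to move; the robot and the scene stay as the last step left them, time stands still between calls to the robot, and variables do not carry over. Pictures are saved under pics/ and viewed, at most 10 in all, crops included, and the job is handed in when it is done.

Besides the shell and the picture viewer there is one more tool, called after ">>>" as name([rows], argument=value, ...), one row to a line, values as JSON. send_rows: Moves the arm, as the interface text tells. Shifts and turns lie within -1 to 1; 1 stands for 0.4 m of shift or 180 degrees of turn. Its arguments: {"type":"object","properties":{"increments":{"type":"array","items":{"type":"array","items":{"type":"array","items":{"type":"number","minimum":-1,"maximum":1}}}},"squeeze":{"type":"number"}},"required":["increments"]}

```bash
mkdir -p pics; ls
cat > h.py <<'E'
import numpy as np, cv2
from cell import manip, optics, ticket
from scipy.spatial.transform import Rotation as R
def snap(cam):
    s=manip.read_state(); im,d=optics.snapshot(cam); c=optics.get_calibration(cam)
    K=np.array(c["K"])
    if cam=="wrist":
        T=np.eye(4);T[:3,:3]=R.from_rotvec(s["orientation"]).as_matrix();T[:3,3]=s["ee_pos"]
        T=T@np.array(c["hand_eye"])
    else: T=np.array(c["cam_to_world"])
    return im,d,K,T
def ray(uv,K,T):
    v=T[:3,:3]@np.linalg.inv(K)@np.array([uv[0],uv[1],1.]); return T[:3,3],v
def atz(uv,z,K,T):
    o,v=ray(uv,K,T); return o+v*(z-o[2])/v[2]
def proj(P,K,T):
    p=np.linalg.inv(T)@np.append(P,1); q=K@p[:3]; return q[:2]/q[2]
def cloud(d,K,T):
    v,u=np.mgrid[:d.shape[0],:d.shape[1]]
    P=np.stack([u,v,np.ones_like(u)],-1)@np.linalg.inv(K).T*d[...,None]
    return P@T[:3,:3].T+T[:3,3]
def save(n,im,s=1):
    cv2.imwrite("pics/"+n,cv2.resize(im[...,::-1],None,fx=s,fy=s,interpolation=cv2.INTER_CUBIC))
E
python3 - <<'E'
from h import *
im,d,K,T=snap("top"); save("top1.png",im,1.5)
np.set_printoptions(precision=3,suppress=True)
print(manip.read_state()); print(T,K)
hz=dict(lid_c=.004,box_rim=.043,spindle_tip=.071,knob_c=.014,knob_nose=.014,blank_c=.004,round_knob_c=.011,dimmer=0)
for n,z in hz.items():
    for r in optics.spot_point("top",n)[:4]:
        print(n,round(r["p"],2),np.round(r["uv"],1),atz(r["uv"],z,K,T))
E
```

```text
pics
{'time_s': 0.05, 'joint_pos': array([ 1.02 ,  0.351,  1.652, -0.   ,  1.139, -0.085]), 'joint_vel': array([ 0.   , -0.001, -0.002, -0.003, -0.   ,  0.001]), 'joint_torque': array([  0.002, -50.735, -29.222,  -0.   ,   0.003,   0.   ]), 'ee_pos': array([0.247, 0.491, 0.231]), 'orientation': array([-0.725, -3.056,  0.002]), 'wrist_force': array([0.173, 0.253, 0.184]), 'ft_torque': array([-0.047,  0.013, -0.035]), 'grip_force': 0.0, 'width': 0.08580920022832486}
[[-0.026 -0.989  0.145  0.327]
 [-0.999  0.023 -0.025 -0.015]
 [ 0.021 -0.146 -0.989  1.143]
 [ 0.     0.     0.     1.   ]] [[384.688   0.    257.648]
 [  0.    384.688 185.868]
 [  0.      0.      1.   ]]
lid_c 0.56 [142.8 198.3] [0.465 0.298 0.004]
box_rim 0.91 [250.9 231.9] [ 0.357 -0.019  0.043]
box_rim 0.8 [158.3 275.9] [0.242 0.241 0.043]
box_rim 0.73 [243.2 159.9] [ 0.566 -0.002  0.043]
spindle_tip 0.56 [243.8 165.2] [ 0.544 -0.004  0.071]
knob_c 0.45 [331.6 204.1] [ 0.433 -0.26   0.014]
knob_nose 0.52 [327.1 193.8] [ 0.464 -0.248  0.014]
blank_c 0.94 [146.1 147.2] [0.62  0.291 0.004]
blank_c 0.38 [297.2 105.2] [ 0.744 -0.172  0.004]
round_knob_c 0.53 [334.  155.1] [ 0.582 -0.276  0.011]
dimmer 0.7 [246.5 164.1] [ 0.562 -0.011  0.   ]
dimmer 0.58 [253.1 233.5] [ 0.353 -0.026  0.   ]
dimmer 0.25 [147.  146.6] [0.623 0.289 0.   ]
dimmer 0.23 [141.1 197.6] [0.467 0.304 0.   ]
```

View pics/top1.png

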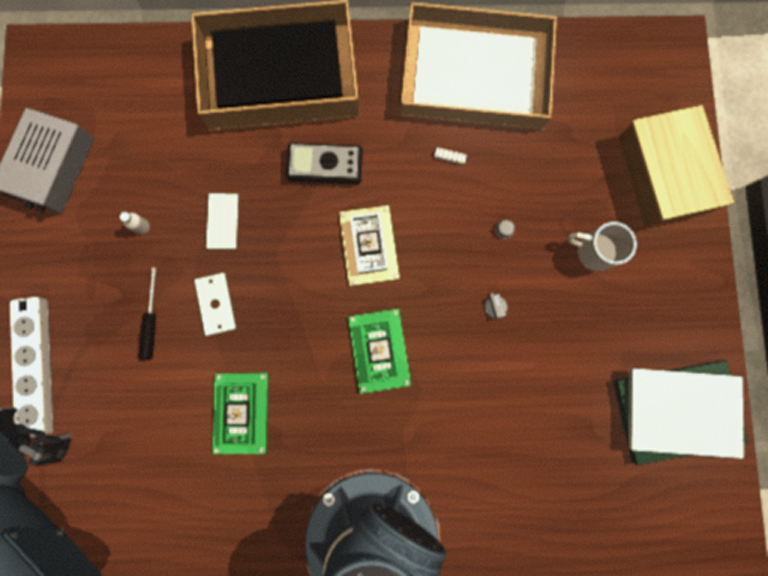

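```bash
cat >> h.py <<'E'
np.set_printoptions(precision=4,suppress=True)
def go(xyz,yaw=None):
    """print tool-frame shift to xyz (units), and spin to make tool y lie along world direction yaw(deg), mod 180"""
    s=manip.read_state(); M=R.from_rotvec(s["orientation"]).as_matrix()
    d=M.T@(np.array(xyz)-s["ee_pos"]); print("pos",np.array(s["ee_pos"]),"shift m",d,"units",d/.4, "rows>=",np.linalg.norm(d)/.05)
    cur=np.degrees(np.arctan2(M[1,1],M[0,1])); print("tool y yaw",cur,"q6",s["joint_pos"][5],"t",s["time_s"],"F",s["wrist_force"],"w",s["width"])
    if yaw is not None:
        e=(cur-yaw+90)%180-90; print("spin deg",e,"units",e/180,"(alt",e-np.sign(e)*180,")")
E
python3 - <<'E'
from h import *
H=np.array(optics.get_calibration("wrist")["hand_eye"]);print(H, optics.get_calibration("wrist")["K"])
go([.465,.298,.25],None)
E
```

```text
[[-0.0003 -0.9511 -0.309   0.0788]
 [ 1.     -0.0004  0.0002 -0.0005]
 [-0.0003 -0.309   0.9511 -0.1417]
 [ 0.      0.      0.      1.    ]] [[332.545    0.     250.6546]
 [  0.     332.545  191.5522]
 [  0.       0.       1.    ]]
pos [0.247  0.4914 0.2312] shift m [-0.2816 -0.0749 -0.0187] units [-0.7041 -0.1872 -0.0468] rows>= 5.840709837347324
tool y yaw 63.314971846218334 q6 -0.08461068496369631 t 0.45 F [ 0.1528 -0.7839  0.3174] w 0.08522125301088969
```

>>> send_rows([
  [[-0.1,-0.027,-0.003,0,1],[-0.1,-0.027,-0.003,0,1],[-0.1,-0.027,-0.003,0,1],[-0.1,-0.027,-0.003,0,1],[-0.1,-0.027,-0.003,0,1],[-0.1,-0.027,-0.003,0,1],[-0.1,-0.027,-0.003,0,1],[0,0,0,0,1]],
])

```text
time_s: 1.25
ee_pos: [0.4661, 0.2953, 0.2398]
orientation: [0.731, 3.054, -0.0]
wrist_force: [0.6, 0.7, -1.1]
width: 0.0853
grip_force: 0.0
```

```bash
cat >> h.py <<'E'
def rect(mask,K,T,z,near):
    """minAreaRect of mask component nearest pixel 'near', mapped to plane z (mm-scaled)"""
    n,l,st,c=cv2.connectedComponentsWithStats(mask.astype(np.uint8))
    ok=[i for i in range(1,n) if st[i,4]>300]
    i=min(ok,key=lambda i:np.hypot(*(c[i]-near)))
    cs,_=cv2.findContours((l==i).astype(np.uint8),cv2.RETR_EXTERNAL,cv2.CHAIN_APPROX_NONE)
    P=np.array([atz(p[0],z,K,T)[:2] for p in max(cs,key=len)])
    (cx,cy),(w,h),a=cv2.minAreaRect((P*1000).astype(np.float32))
    if w<h: w,h,a=h,w,a+90
    return np.array([cx,cy]),(w,h),(a+90)%180-90
E
python3 - <<'E'
from h import *
im,d,K,T=snap("wrist"); save("w1.png",im)
for n,z in dict(lid_c=.004).items():
    for r in optics.spot_point("wrist",n)[:3]: print(n,r["p"],r["uv"],atz(r["uv"],z,K,T))
P=cloud(d,K,T); print("table z",np.median(P[...,2][d>0]))
hsv=cv2.cvtColor(im,cv2.COLOR_RGB2HSV)
r=optics.search_frame("wrist","lid_c"); uv=r[0]["uv"]
m=(hsv[...,1]<70)&(hsv[...,2]>120)
print(uv,rect(m,K,T,.008,uv))
go([.465,.298,.25])
E
```

```text
lid_c 0.79 [245.9, 142.1] [0.45  0.297 0.004]
table z -0.0006304985521526918
[243.9, 135.6] (array([452.4268, 297.9898]), (113.94937133789062, 59.99334716796875), 11.905535697937012)
pos [0.4629 0.2982 0.2396] shift m [-0.002   0.0007 -0.0104] units [-0.0049  0.0019 -0.0261] rows>= 0.21296649946323196
tool y yaw 63.291914372719894 q6 -0.61706930563098 t 1.4 F [-0.2339 -0.4903 -0.2298] w 0.08545279746517849
```

View pics/w1.png

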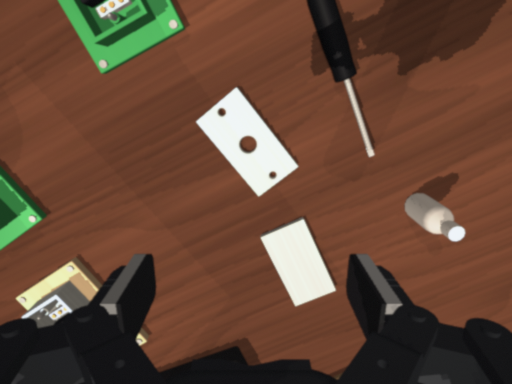

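>>> send_rows([
  [[0,0,0.06,-0.043,1],[0,0,0.06,-0.043,1],[0,0,0.06,-0.043,1],[0,0,0.06,-0.043,1],[0,0,0.06,-0.043,0.9],[0.03,0.007,0.02,0,0.85],[0,0,0,0,0.85],[0,0,0,0,0.85]],
])

```text
time_s: 2.2
ee_pos: [0.4507, 0.2992, 0.1122]
orientation: [-0.33, 3.124, 0.0]
wrist_force: [0.7, 0.4, 0.9]
width: 0.0725
grip_force: 0.0
```

Run:
```python
from h import *
im,d,K,T=snap("wrist"); save("w2.png",im)
for r in optics.spot_point("wrist","lid_c")[:2]: print(r["p"],r["uv"],atz(r["uv"],.004,K,T))
P=cloud(d,K,T); print("table z",np.median(P[...,2][d>0]))
hsv=cv2.cvtColor(im,cv2.COLOR_RGB2HSV)
uv=optics.search_frame("wrist","lid_c")[0]["uv"]
m=(hsv[...,1]<70)&(hsv[...,2]>120)
c,s,a=rect(m,K,T,.008,uv); print(uv,c,s,a)
go([c[0]/1000,c[1]/1000,.02],a+90)
```

```text
0.78 [247.5, 187.8] [0.4504 0.2959 0.004 ]
table z -0.000677311607615777
[247.1, 178.3] [452.7433 297.7277] (112.63736724853516, 59.19337463378906) 11.948893547058105
pos [0.4515 0.2989 0.1126] shift m [-0.0009 -0.0014  0.0926] units [-0.0021 -0.0036  0.2315] rows>= 1.8521570876827143
tool y yaw 102.01859273128665 q6 -1.2818087126186157 t 2.35 F [-0.0755 -0.0915  0.3588] w 0.07276460084246238
spin deg 0.06969918422853993 units 0.00038721769015855517 (alt -179.93030081577146 )
```

View pics/w2.png

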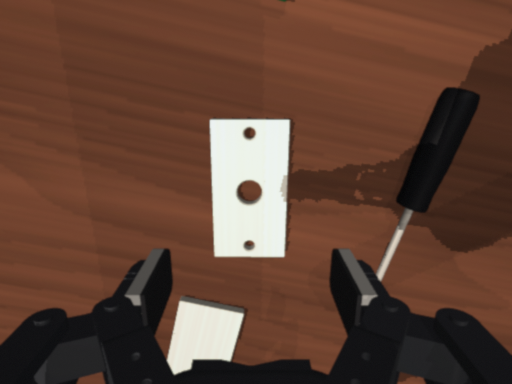

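>>> send_rows([
  [[-0.002,-0.003,0.1,0,0.75],[0,0,0.1,0,0.75],[0,0,0.05,0,0.75],[0,0,0.02,0,0.73],[0,0,0.005,0,0.73],[0,0,0,0,0.73],[0,0,0,0,0.73]],
], squeeze=40)

```text
time_s: 3.05
ee_pos: [0.4527, 0.2977, 0.0029]
orientation: [-0.328, 3.122, 0.001]
wrist_force: [0.0, 0.0, -0.0]
width: 0.0624
grip_force: 0.0
```

Run:
```python
from h import *
im,d,K,T=snap("wrist"); save("w3.png",im[150:384,100:400],2)
go([.4525,.2977,.003],101.95)
```

```text
pos [0.4526 0.2977 0.0029] shift m [ 0.0001  0.     -0.0001] units [ 0.0003  0.     -0.0003] rows>= 0.0032435817187501785
tool y yaw 102.01290228899606 q6 -1.284554744719971 t 3.1 F [-0.5407  0.9343  0.7463] w 0.06224178564147535
spin deg 0.06290228899605665 units 0.0003494571610892036 (alt -179.93709771100396 )
```

View pics/w3.png

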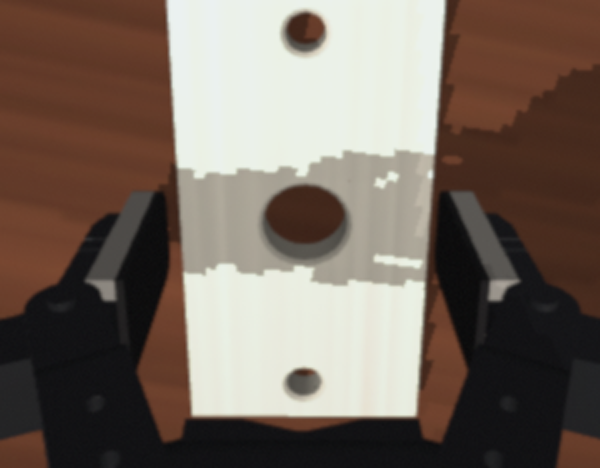

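>>> send_rows([
  [[0,0,0.005,0,0.72],[0,0,0.005,0,0.72],[0,0,0,0,0.72]],
])

```text
time_s: 3.4
ee_pos: [0.4518, 0.2973, -0.0024]
orientation: [0.329, -3.124, 0.0]
wrist_force: [-0.4, 0.4, -0.1]
width: 0.0616
grip_force: 0.0
```

>>> send_rows([
  [[0,0,0.002,0,0.6],[0,0,0,0,0.5],[0,0,0,0,0.5],[0,0,0,0,0.5],[0,0,-0.01,0,0.5],[0,0,-0.03,0,0.5],[0,0,-0.05,0,0.5],[0,0,0,0,0.5]],
])

```text
time_s: 4.2
ee_pos: [0.4532, 0.298, 0.0353]
orientation: [-0.328, 3.121, 0.002]
wrist_force: [-0.0, 1.1, -1.2]
width: 0.0566
grip_force: 43.3
```

Run:
```python
from h import *
im,d,K,T=snap("wrist"); save("w4.png",im,1.2)
go([.555,-.005,.2])
```

```text
pos [0.4526 0.2977 0.0341] shift m [-0.0376 -0.3173 -0.1661] units [-0.0939 -0.7932 -0.4151] rows>= 7.201096455442164
tool y yaw 102.01085781876037 q6 -1.2845581178365084 t 4.25 F [-0.0029  0.6597 -1.5952] w 0.05634406701480858
```

View pics/w4.png

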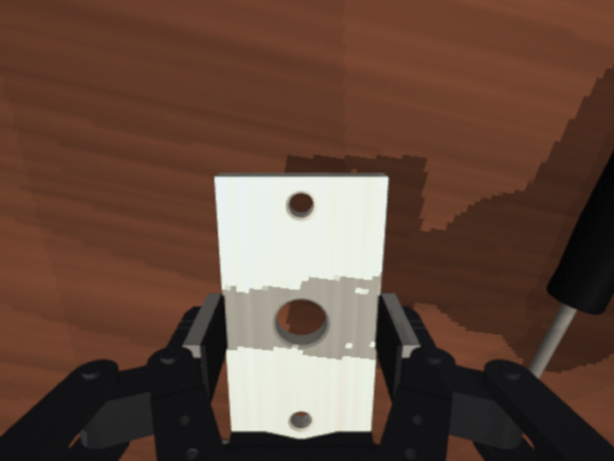

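>>> send_rows([
  [[-0.044,-0.098,-0.052,0,0.5],[-0.044,-0.098,-0.052,0,0.5],[-0.044,-0.098,-0.052,0,0.5],[-0.044,-0.098,-0.052,0,0.5],[-0.044,-0.098,-0.052,0,0.5],[-0.044,-0.098,-0.052,0,0.5],[-0.044,-0.098,-0.052,0,0.5],[-0.044,-0.098,-0.052,0,0.5]],
])

```text
time_s: 5.05
ee_pos: [0.6554, 0.0183, 0.1993]
orientation: [0.328, -3.123, -0.0]
wrist_force: [0.7, 0.7, -1.3]
width: 0.0565
grip_force: 43.4
```

>>> send_rows([
  [[0,0,0,0,0.5],[0,0,0,0,0.5]],
])

```text
time_s: 5.25
ee_pos: [0.6548, 0.0192, 0.1984]
orientation: [0.326, -3.124, -0.0]
wrist_force: [0.4, 0.6, -2.0]
width: 0.0564
grip_force: 43.4
```

Run:
```python
from h import *
im,d,K,T=snap("wrist"); save("w5.png",im,1.5)
H=np.array(optics.get_calibration("wrist")["hand_eye"])
for p in [(300.5,203),(300.5,418)]: print("lid hole in tool",atz(np.array(p)/1.2,-.011,K,H))
for n,z in dict(box_rim=.043,spindle_tip=.071,dimmer=0).items():
    for r in optics.spot_point("wrist",n)[:2]: print(n,r["p"],r["uv"],atz(r["uv"],z,K,T))
np.save("w5.npy",im)
go([.555,-.005,.2])
```

```text
lid hole in tool [ 0.0463 -0.0008 -0.011 ]
lid hole in tool [-0.0437 -0.0008 -0.011 ]
box_rim 0.71 [242.1, 63.3] [ 0.5631 -0.008   0.043 ]
spindle_tip 0.42 [243.8, 57.1] [ 0.5599 -0.0067  0.071 ]
dimmer 0.88 [242.3, 67.5] [ 0.5646 -0.0085  0.    ]
pos [0.6541 0.0209 0.1984] shift m [ 0.1024 -0.0046 -0.0015] units [ 0.2559 -0.0115 -0.0036] rows>= 2.0495389783658005
tool y yaw 102.07834416265942 q6 -1.8208372095525103 t 5.45 F [-0.1093 -0.4193 -0.8839] w 0.056413332834791184
```

View pics/w5.png

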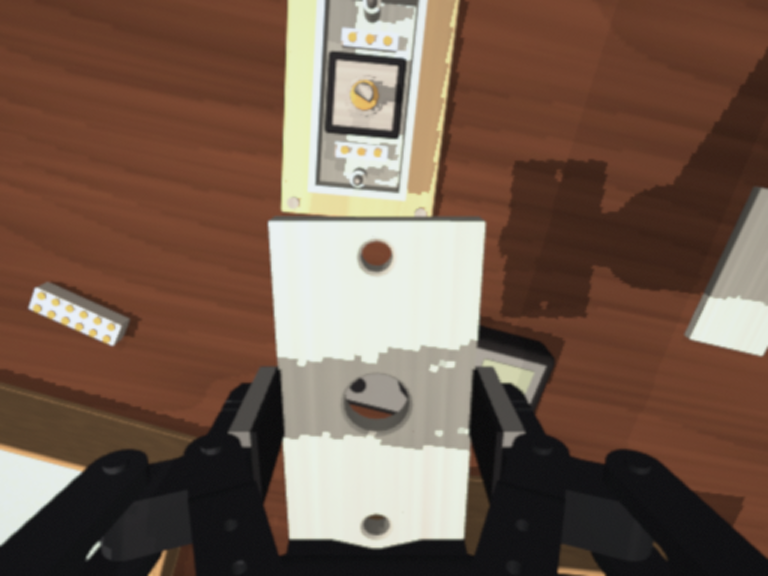

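>>> send_rows([
  [[-0.1,0,0,0,0.5],[0,0,0,0,0.5],[0,0,0,0,0.5],[0,0,0,0,0.5]],
])

```text
time_s: 5.85
ee_pos: [0.6933, 0.0286, 0.199]
orientation: [0.33, -3.123, -0.0]
wrist_force: [0.6, -0.7, -0.9]
width: 0.0564
grip_force: 43.4
```

Run:
```python
from h import *
im,d,K,T=snap("wrist"); np.savez("w6.npz",im=im,d=d,K=K,T=T)
save("w6.png",im[10:170,150:340],4)
for n,z in dict(box_rim=.043,spindle_tip=.071,dimmer=0).items():
    for r in optics.spot_point("wrist",n)[:2]: print(n,r["p"],r["uv"],atz(r["uv"],z,K,T))
P=cloud(d,K,T)
# rim points by depth
m=(abs(P[...,2]-.043)<.003)&(np.hypot(P[...,0]-.56,P[...,1]+.008)<.08)
m[170:]=0
m=cv2.morphologyEx(m.astype(np.uint8),cv2.MORPH_OPEN,np.ones((2,2)))
print(m.sum(), np.median(P[...,2][m>0]), rect(m,K,T,.043,(243,90)))
go([.56,-.008,.2])
```

```text
box_rim 0.83 [239.6, 11.0] [ 0.5637 -0.0086  0.043 ]
box_rim 0.2 [250.9, 263.3] [0.7851 0.0479 0.043 ]
spindle_tip 0.43 [239.7, 0.0] [ 0.5617 -0.0081  0.071 ]
spindle_tip 0.19 [251.3, 263.5] [0.7693 0.0448 0.071 ]
dimmer 0.73 [239.9, 19.3] [ 0.5628 -0.0099  0.    ]
dimmer 0.36 [249.8, 264.5] [0.8113 0.0522 0.    ]
1426 0.04174295148028834 (array([586.0939,  -4.1882]), (66.7864990234375, 57.870460510253906), 6.7332282066345215)
pos [0.6937 0.0282 0.1996] shift m [ 0.1383 -0.0076 -0.0004] units [ 0.3457 -0.019  -0.0011] rows>= 2.769916624663929
tool y yaw 102.01032625153674 q6 -1.8067838412710517 t 6.05 F [ 0.8364 -0.7001 -1.3607] w 0.056341063165320886
```

View pics/w6.png

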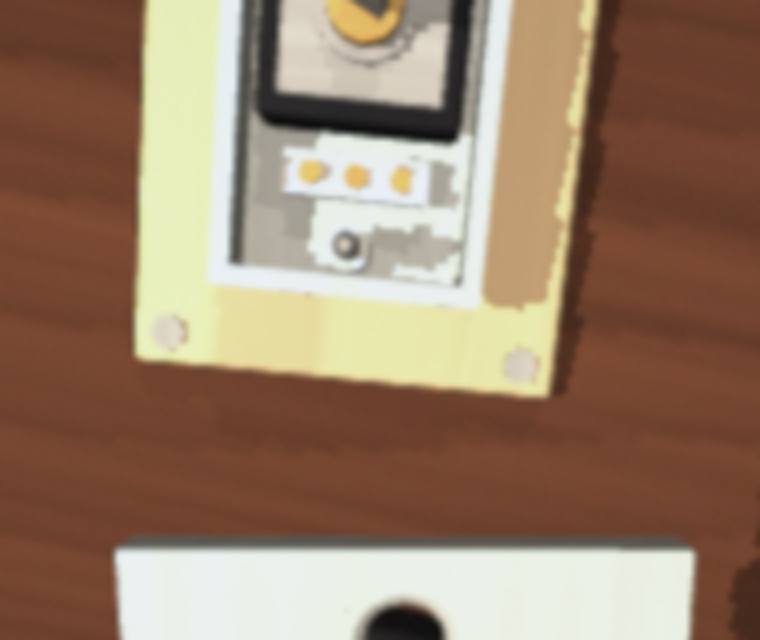

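>>> send_rows([
  [[0.04,-0.007,-0.1,0,0.5],[0.04,-0.007,-0.1,0,0.5],[0.04,-0.007,-0.1,0.0295,0.5],[0,0,0,0,0.5],[0,0,0,0,0.5],[0,0,0,0,0.5]],
])

```text
time_s: 6.65
ee_pos: [0.6485, 0.0101, 0.318]
orientation: [0.185, -3.134, -0.0]
wrist_force: [-0.3, 0.2, -2.0]
width: 0.0568
grip_force: 43.6
```

Run:
```python
from h import *
im,d,K,T=snap("wrist"); np.savez("w7.npz",im=im,d=d,K=K,T=T)
save("w7.png",im[0:150,160:350],4)
for n,z in dict(box_rim=.043,spindle_tip=.071,dimmer=0).items():
    for r in optics.spot_point("wrist",n)[:1]: print(n,r["p"],r["uv"],atz(r["uv"],z,K,T))
P=cloud(d,K,T)
for z,tol in ((.043,.006),(.012,.005)):
    m=(abs(P[...,2]-z)<tol)&(np.hypot(P[...,0]-.56,P[...,1]+.008)<.1); m[140:]=0
    m=cv2.morphologyEx(m.astype(np.uint8),cv2.MORPH_OPEN,np.ones((2,2)))
    print(m.sum(), np.median(P[...,2][m>0]), rect(m,K,T,z,(243,70)))
go([.56,-.008,.2])
```

```text
box_rim 0.69 [245.1, 77.3] [ 0.5633 -0.007   0.043 ]
spindle_tip 0.63 [246.4, 74.0] [ 0.5602 -0.0055  0.071 ]
dimmer 0.78 [244.4, 79.3] [ 0.5651 -0.0084  0.    ]
1996 0.040275444231037794 (array([563.6074,  -6.5244]), (110.87874603271484, 57.90201187133789), 6.715487957000732)
6274 0.011498022865335383 (array([564.4544,  -6.2976]), (148.16049194335938, 99.52534484863281), 6.729343414306641)
pos [0.6487 0.0102 0.318 ] shift m [ 0.09   -0.0077  0.1182] units [ 0.2251 -0.0193  0.2955] rows>= 2.9759032070950684
tool y yaw 96.72312450128803 q6 -1.744194469837353 t 6.85 F [-0.5436 -0.2299 -1.0925] w 0.05645691054349002
```

View pics/w7.png

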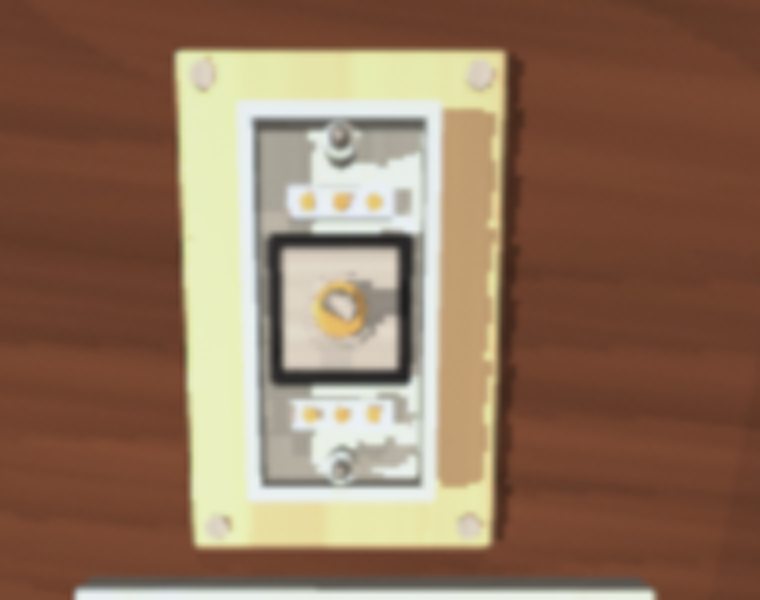

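>>> send_rows([
  [[0.071,-0.005,0.08,0,0.5],[0.071,-0.005,0.08,0,0.5],[0.071,-0.005,0.08,0,0.5],[0,0,0.11,0,0.5],[0,0,0.11,0,0.5],[0,0,0.11,0,0.5],[0,0,0,0,0.5],[0,0,0,0,0.5]],
])

```text
time_s: 7.65
ee_pos: [0.5652, -0.0058, 0.0918]
orientation: [0.184, -3.135, -0.0]
wrist_force: [0.3, 0.2, -0.9]
width: 0.0566
grip_force: 43.9
```

Run:
```python
from h import *
im,d,K,T=snap("wrist"); np.savez("w8.npz",im=im,d=d,K=K,T=T)
save("w8.png",im[100:384,110:390],2)
go([.5649,-.0056,.09],96.72)
```

```text
pos [ 0.566  -0.0059  0.0931] shift m [0.0011 0.0005 0.003 ] units [0.0027 0.0011 0.0076] rows>= 0.0652983807187316
tool y yaw 96.71051731148124 q6 -1.78061010160886 t 7.7 F [ 0.041   0.1151 -0.837 ] w 0.05634383366964125
spin deg -0.009482688518758664 units -5.268160288199258e-05 (alt 179.99051731148126 )
```

View pics/w8.png

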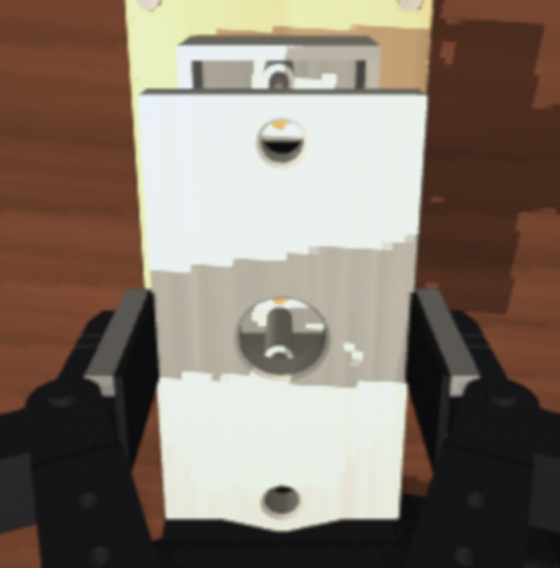

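>>> send_rows([
  [[0.001,0,0.03,0,0.5],[0,0,0.03,0,0.5],[0,0,0.02,0,0.5],[0,0,0.01,0,0.5],[0,0,0.01,0,0.5],[0,0,0.01,0,0.5],[0,0,0,0,0.5]],
])

```text
time_s: 8.4
ee_pos: [0.5634, -0.0062, 0.0465]
orientation: [0.184, -3.133, 0.0]
wrist_force: [-4.2, -2.5, -3.6]
width: 0.0566
grip_force: 43.8
```

>>> send_rows([
  [[0.0025,-0.001,0,0,0.5],[0,0,0.005,0,0.5],[0,0,0.005,0,0.5],[0,0,0.003,0,0.5],[0,0,0,0,0.5]],
])

```text
time_s: 8.9
ee_pos: [0.5634, -0.0065, 0.0419]
orientation: [0.184, -3.136, 0.0]
wrist_force: [-2.4, -2.7, -1.0]
width: 0.0563
grip_force: 44.0
```

>>> send_rows([
  [[0.001,-0.001,0.004,0,0.5],[0,0,0,0,0.5]],
])

```text
time_s: 9.1
ee_pos: [0.5635, -0.0068, 0.0408]
orientation: [-0.184, 3.136, 0.0]
wrist_force: [-4.0, 0.6, 4.8]
width: 0.0566
grip_force: 44.6
```

>>> send_rows([
  [[0.001,0,0.003,0,0.5],[0,0,0.002,0,0.5],[0,0,0,0,0.5]],
])

```text
time_s: 9.4
ee_pos: [0.5635, -0.0068, 0.0407]
orientation: [-0.184, 3.134, -0.0]
wrist_force: [-11.9, 1.2, 27.3]
width: 0.0567
grip_force: 46.9
```

>>> send_rows([
  [[-0.001,0,-0.003,0,0.75],[0,0,0,0,0.8],[0,0,0,0,0.8],[0,0,-0.1,0,0.9],[0,0,-0.1,0,1],[0,0,-0.1,0,1],[0,0,0,0,1],[0,0,0,0,1]],
])

```text
time_s: 10.2
ee_pos: [0.5636, -0.0069, 0.1601]
orientation: [-0.183, 3.135, -0.0]
wrist_force: [-0.6, 0.4, -1.0]
width: 0.0854
grip_force: 0.0
```

Run:
```python
from h import *
im,d,K,T=snap("wrist"); np.savez("w9.npz",im=im,d=d,K=K,T=T)
uv0=proj([.5637,-.0065,.051],K,T); print("px",uv0)
P=cloud(d,K,T)
m=(abs(P[...,2]-.051)<.006)&(np.hypot(P[...,0]-.5637,P[...,1]+.0065)<.07)
m=cv2.morphologyEx(m.astype(np.uint8),cv2.MORPH_OPEN,np.ones((3,3)))
print(rect(m,K,T,.051,uv0))
Q=P[m>0]; A=np.c_[Q[:,:2]-[.5637,-.0065],np.ones(len(Q))]
c=np.linalg.lstsq(A,Q[:,2],rcond=None)[0]; print("plane",c)
for r in optics.spot_point("wrist","spindle_tip")[:2]: print(r["p"],r["uv"],atz(r["uv"],.071,K,T))
u,v=map(int,proj([.5637,-.0065,.071],K,T)); print(u,v)
big=cv2.resize(im[v-25:v+35,u-35:u+35],None,fx=6,fy=6,interpolation=cv2.INTER_CUBIC)
ful=cv2.resize(im,(512,384))
out=np.zeros((390,800,3),np.uint8); out[:360,:420]=big; out[:285,420:800]=cv2.resize(im,(380,285))
save("w9.png",out)
go([.433,-.26,.2])
```

```text
px [251.9245 188.763 ]
(array([563.9651,  -7.4559]), (111.57394409179688, 57.77025604248047), 6.644833087921143)
plane [0.0002 0.0012 0.05  ]
0.72 [253.1, 196.2] [ 0.563  -0.0058  0.071 ]
252 197
pos [ 0.5627 -0.0068  0.1585] shift m [ 0.1584 -0.2363 -0.0414] units [ 0.396  -0.5908 -0.1034] rows>= 5.749387790344597
tool y yaw 96.70001270022053 q6 -1.7826444138549993 t 10.3 F [-0.3297  0.3812 -0.5273] w 0.08538675318808217
```

>>> send_rows([
  [[0.066,-0.0985,-0.017,0,1],[0.066,-0.0985,-0.017,0,1],[0.066,-0.0985,-0.017,0,1],[0.066,-0.0985,-0.017,0,1],[0.066,-0.0985,-0.017,0,1],[0.066,-0.0985,-0.017,0,1],[0,0,0,0,1],[0,0,0,0,1]],
])

```text
time_s: 11.1
ee_pos: [0.4328, -0.2605, 0.1994]
orientation: [0.18, -3.135, -0.002]
wrist_force: [0.3, 0.7, 0.3]
width: 0.0852
grip_force: 0.0
```

Run:
```python
from h import *
im,d,K,T=snap("wrist"); np.savez("w10.npz",im=im,d=d,K=K,T=T)
pc={}
for n in ("knob_c","knob_nose","knob_bore","round_knob_c"):
    for r in optics.spot_point("wrist",n)[:2]: print(n,r["p"],r["uv"],atz(r["uv"],0 if n=="knob_bore" else .014,K,T)); pc.setdefault(n,r["uv"])
P=cloud(d,K,T); c=atz(pc["knob_c"],.014,K,T)
near=np.hypot(P[...,0]-c[0],P[...,1]-c[1])<.06
m=near&(abs(P[...,2]-.028)<.008); m=cv2.morphologyEx(m.astype(np.uint8),cv2.MORPH_OPEN,np.ones((2,2)))
print("bar",rect(m,K,T,.028,pc["knob_c"]))
m2=(near&(P[...,2]>.004)).astype(np.uint8); print("all",rect(m2,K,T,.008,pc["knob_c"]))
u,v=map(int,pc["knob_c"]); a=im[v-40:v+40,u-40:u+40]
z=np.load("w9.npz"); b=z["im"][197-22:197+22,252-22:252+22]
out=np.zeros((400,800,3),np.uint8)
out[:,:400]=cv2.resize(b,(400,400),interpolation=cv2.INTER_CUBIC); out[:,400:]=cv2.resize(a,(400,400),interpolation=cv2.INTER_CUBIC)
save("w10.png",out); go(c)
```

```text
knob_c 0.74 [254.7, 166.6] [ 0.4328 -0.2567  0.014 ]
knob_c 0.21 [259.0, 194.4] [ 0.4617 -0.2488  0.014 ]
knob_nose 0.67 [257.8, 194.0] [ 0.4614 -0.2501  0.014 ]
knob_nose 0.5 [57.0, 233.6] [ 0.5305 -0.4595  0.014 ]
knob_bore 0.79 [258.1, 168.7] [ 0.438  -0.2523  0.    ]
round_knob_c 0.68 [215.0, 292.1] [ 0.5845 -0.2845  0.014 ]
round_knob_c 0.16 [57.0, 238.9] [ 0.5369 -0.4599  0.014 ]
bar (array([ 432.4419, -256.1631]), (44.41678237915039, 17.753284454345703), 13.872302055358887)
all (array([ 433.5303, -255.3284]), (49.14669418334961, 43.81098937988281), 46.03640365600586)
pos [ 0.4339 -0.2591  0.2   ] shift m [0.0007 0.0024 0.186 ] units [0.0017 0.0059 0.465 ] rows>= 3.7206328474615256
tool y yaw 96.80221053705895 q6 -2.320043179285656 t 11.35 F [-0.3744 -0.1154 -0.6234] w 0.08539697177759559
```

View pics/w10.png

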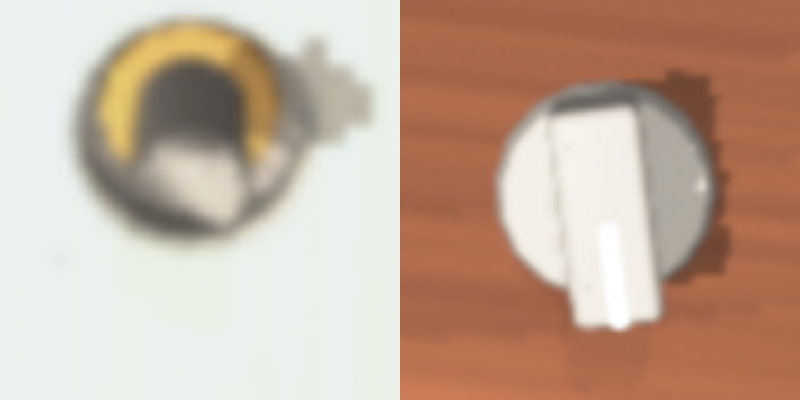

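```bash
cat >> h.py <<'E'
def ortho(im,K,T,c,z,half=.009,n=37):
    g=np.linspace(-half,half,n)
    mp=np.array([[proj([c[0]+x,c[1]+y,z],K,T) for y in g[::-1]] for x in g[::-1]]).astype(np.float32) # rows: +x up, left = +y
    return cv2.remap(im,mp[...,0],mp[...,1],cv2.INTER_LINEAR)
def asc(o):
    h=cv2.cvtColor(o,cv2.COLOR_RGB2HSV)
    for r in h: print("".join('g' if p[1]>110 and p[2]>90 else " .:-=+*#%@"[min(9,int(p[2])*10//256)] for p in r))
E
python3 - <<'E'
from h import *
z=np.load("w9.npz"); o=ortho(z["im"],z["K"],z["T"],(.563,-.006),.071); asc(o); print(z["T"][:3,3])
z=np.load("w7.npz"); o=ortho(z["im"],z["K"],z["T"],(.563,-.006),.071); asc(o); print(z["T"][:3,3])
E
```

```text
@@@@@@@@@@@@@@@@@@@@@@@@@@@@@@@@@@@@@
@@@@@@@@@@@@@@@@@@@@@@@@@@@@@@@@@@@@@
@@@@@@@@@@@@@@@@@@@@@@@@@@@@@@@@@@@@@
@@@@@@@@@@@@@@@@@@@@@@@@@@@@@@@@@@@@@
@@@@@@@@@@@@@@@@@@@@@@@@@@@@@@@@@@@@@
@@@@@@@@@@@@@@@@@@@@@@@@@@@@@@@@@@@@@
@@@@@@@@@@@@@@@@@@@@@@@@@@@@@@@@@@@@@
@@@@@@@@@@@@@@@@@@@@@@@@@@@@@@@@@@@@@
@@@@@@@@@@@@@@@@@@%%%%%%%%%%%@@@@@@@@
@@@@@@@@@@@@@@@%%%%%#######%%%%%@@@@@
@@@@@@@@@@@@@%%%%###*******####%%@@@@
@@@@@@@@@@@@%%%##***++++++++***#%%%@@
@@@@@@@@@@@%%##**++=========+++*#%%%@
@@@@@@@@@@%%##***++===-----====+*##%%
@@@@@@@@%%%#*******++====-----==+**#%
@@@@@@@%%%#****#####*+++====---==++*#
@@@@@@@%%#*++*#%%%%###**++========++*
@@@@@@%%#*+++*#%%%%%%##***++=======++
@@@@@%%#*++++*#%%%%%%%%##**+++======+
@@@@@%%#*+++*##%%%%%%%%%##**++++=====
@@@@@%#******##%%%%%%%%%%##***++++===
@@@@%%#***##**#%%%%%%%%%%%##**+++++==
@@@@%%#**###***#%%%%%%%%%%##**+++*+++
@@@@%#**####***#%%%%%%%%%%##**++****+
@@@%%#**####**+*######%%####*+++*g#**
@@@%%#*#####*+++*******####**+++*gg#*
@@@%#**##%%##*+++++++++****++==+*ggg*
@@%%#***##%%gg+=======+++++====+*ggg#
@%%#*****##ggg+=--=============+*ggg
[... 1060 characters left out ...]
*ggg***##%%%%%%%%%##****##%%%%%
++++++**gg****##%%%%%%%%%##***##%%%%%
+++++++*ggg***###%%%%%%%%###**##%%%%%
++++++++gggg***###%%%%%%%######%%%%%%
++++++++*ggg****######%########%%%%%%
++++++++*gggg****#############%%%%%%%
+++++++++*ggg**************###%%%%%%%
+++++++++**gggg**********####%%%%%%%%
++++++++++**ggggg##*****####%%%%%%%%%
++++++++++***ggggggggg##gg%%%%%%%%%%%
*****++++++***gggggggggggg%%%%%%%%%%%
******+++++***#gggggggg%%%%%%%%%%%%%%
####***++++***####%%%%%%%%%%%%%%%%%%%
%%###**********####%%%%%%%%%%%%%%%%%%
%%%###*******######%%%%%%%%%%%%%%%%%%
%%%%##############%%%%%%%%%%%%%%%%%%%
%%%%%%%%#%%%%%####%%%%%%%%%%%%%%%%%%%
%%%%%%%%%%%%%%%###%%%%%%%%%%%%%%%%%%%
[0.5702 0.0001 0.4598]
```

>>> send_rows([
  [[-0.085,0.084,0.03,0,1],[-0.085,0.084,0.03,0,1],[-0.085,0.084,0.03,0,1],[-0.085,0.084,0.03,0,1],[-0.085,0.084,0.03,0,1],[-0.085,0.084,0.03,0,1],[-0.083,0.084,0.03,0,1],[0,0,0.1,0,1]],
])

```text
time_s: 12.15
ee_pos: [0.6462, 0.0065, 0.0785]
orientation: [-0.192, 3.128, -0.0]
wrist_force: [-0.5, -1.3, -1.1]
width: 0.0856
grip_force: 0.0
```

>>> send_rows([
  [[0,0,0,0,1],[0,0,0,0,1],[0,0,0,0,1]],
])

```text
time_s: 12.45
ee_pos: [0.6421, 0.0006, 0.0783]
orientation: [-0.183, 3.134, -0.001]
wrist_force: [-1.0, -0.3, -0.9]
width: 0.0857
grip_force: 0.0
```

Run:
```python
from h import *
im,d,K,T=snap("wrist"); np.savez("w11.npz",im=im,d=d,K=K,T=T); print(T[:3,3])
for r in optics.spot_point("wrist","spindle_tip")[:2]: print(r["p"],r["uv"],atz(r["uv"],.071,K,T))
asc(ortho(im,K,T,(.563,-.006),.071,.010,41)); go([.563,-.006,.15])
P=cloud(d,K,T); q=P[(abs(P[...,2]-.071)<.004)&(np.hypot(P[...,0]-.563,P[...,1]+.006)<.012)]
print(len(q),q.mean(0),q.min(0),q.max(0))
```

```text
[ 0.5633 -0.0093  0.2199]
0.71 [255.0, 82.4] [ 0.5629 -0.0074  0.071 ]
0.49 [252.8, 81.6] [ 0.5627 -0.0084  0.071 ]
@@@@@@@@@@@@@@@%%##***+++++***##%@@@@@@@@
@@@@@@@@@@@@@%%#**++=========++*#%%@@@@@@
@@@@@@@@@@@@%%#**+++===========+*##%@@@@@
@@@@@@@@@@@%%#**##**+++===+=====++*#%@@@@
@@@@@@@@@@%%########+++++++++++++++*#%@@@
@@@@@@@@@%%#*#%%%%%#********++++++++*#%@@
@@@@@@@@%%#*##%%%%%%#######*+++++++++*#%@
@@@@@@@@%#*+*#%%%%##%%gggg##**++++++++*%@
@@@@@@@%%*+*#######%gggggggggg#*++++++*#%
@@@@@@@%#**##***#ggggggggggggggg*++++++*#
@@@@@@%%**##*++gggggggggggggggggg**+++=+#
@@@@@@%#*#%#*+*ggggggggggggggggggg#*++++*
@@@@@%%**###**ggggggggggggggggggggg#++++*
@@@@@%#******ggggggggggggggggggggggg*++=+
@@@@@%#***++*ggg#*##gggggggggggggggg*++++
@@@@@%#+++++ggg#*#####ggggggggggggggg++++
@@@@@%*+++++ggg*#%%%#####gggggggggggg*+++
@@@%%%*+++++ggg*#%%%%%##***gggggggggg#+++
%###**+=++++gg+*#%%%%%%##*****gggggggg+++
%##**+==+++ggg+*%%%%%%%%##**++++*ggggg+++
%##**+==+++ggg+*%%%%%%%%%##**++++*gggg+=+
%###*+===++ggg+*%%%%%%%%%%##***++*ggg#+++
####*+===++ggg+*#%%%%%%%%%%##***+*ggg#++*
####*+===+++ggg+*#
[... 344 characters left out ...]
gggggg*+*#%%@@@
@@@@%###%@@%%%*+++*ggggggggggg*++*#%@@@@@
@@@@%###%@@@%%%#*++++**#ggg*+++*##%@@@@@@
@@@@%###%@@@@@%%%#**++++******##%%@@@@@@@
@@@@%%%%@@@@@@@@%%%##########%%%@@@@@@@@@
@@@@@@@@@@@@@@@@@@@%%%%%%%%%%@@@@@@@@@@@@
@@@@@@@@@@@@@@@@@@@@@@@@@@@@@@@@@@@@@@@@@
@@@@@@@@@@@@@@@@@@@@@@@@@@@@@@@@@@@@@@@@@
@@@@@@@@@@@@@@@@@@@@@@@@@@@@@@@@@@@@@@@@@
@@@@@@@@@@@@@@@@@@@@@@@@@@@@@@@@@@@@@@@@@
pos [0.6422 0.0005 0.0784] shift m [ 0.0793  0.0027 -0.0718] units [ 0.1982  0.0068 -0.1795] rows>= 2.139735513816787
tool y yaw 96.6521780237222 q6 -1.758608809541571 t 12.55 F [-0.1327 -0.6423 -0.5184] w 0.0853091865849646
329 [ 0.5619 -0.0075  0.0697] [ 0.5582 -0.0127  0.0672] [ 0.5662 -0.0029  0.0718]
```

Run:
```python
from h import *
z=np.load("w11.npz"); im=z["im"]; u,v=proj([.5625,-.0075,.071],z["K"],z["T"]); print(u,v)
u,v=int(round(u)),int(round(v))
c=im[v-14:v+15,u-14:u+15]
h=cv2.cvtColor(c,cv2.COLOR_RGB2HSV)
print("V"); print("\n".join(" ".join("%3d"%p for p in r) for r in h[3:-3,...,2]))
print("S"); print("\n".join(" ".join("%3d"%p for p in r) for r in h[3:-3,...,1]))
```

```text
254.95542348582995 81.28010010407192
V
133 133 157 195 220 228 229 229 228 224 220 212 193 191 194 199 212 219 223 223 203 185 167 145 130 127 133 156 191
134 156 195 221 228 229 228 224 214 191 169 154 139 136 137 140 152 165 189 205 188 173 167 155 135 126 123 122 136
153 190 220 228 229 228 219 192 165 145 135 130 128 125 122 120 120 119 136 159 164 166 168 163 150 132 124 120 113
188 219 227 229 228 218 186 160 149 148 148 149 148 145 140 134 128 120 116 124 135 153 164 166 162 148 130 123 118
218 227 229 228 219 186 159 168 181 186 182 179 173 169 164 159 154 147 143 142 136 139 154 164 166 160 144 127 122
225 229 229 222 193 157 154 182 201 207 207 206 201 199 199 198 194 189 185 179 163 143 140 154 164 166 156 133 125
228 229 226 205 165 148 165 189 205 214 217 217 215 215 216 214 209 206 203 198 185 163 142 140 158 167 161 144 131
229 229 220 181 150 154 174 189 202 213 219 221 221 222 220 216 215 215 213 208 201 187 158 135 150 164 162 147 132
229 226 204 161 148 161 173 183 196 209 219 223 224 224 223 222 221 215 208 205 206 200 170 135 136 159 164 152 131
229 223 183 148 1
[... 3576 characters left out ...]
  83
131 132 134 137 139 139 140 139 139 138 135 122  94  62  41  33  31  31  30  29  29  31  31  59 124 144 146 122  63
130 133 134 137 139 139 140 141 140 140 140 139 135 120  91  58  40  32  31  29  31  31  37  87 133 141 140 106  51
131 133 135 137 139 140 140 140 140 141 140 140 141 139 134 116  85  50  35  31  30  32  60 117 137 141 134  87  43
131 133 134 137 139 140 140 141 141 140 140 141 141 140 141 139 132 106  70  47  37  55 105 133 137 140 129  76  37
125 132 133 137 139 140 140 140 140 140 141 141 141 141 140 140 140 138 128 104  88 109 133 137 137 137 111  57  33
103 127 132 136 139 139 139 139 140 139 140 140 140 140 140 140 140 140 139 137 134 136 138 137 136 119  74  39  30
```

>>> send_rows([
  [[0,0,-0.11,0,0.6],[0.085,-0.0824,0,0,0.6],[0.085,-0.0824,0,0,0.6],[0.085,-0.0824,0,0,0.6],[0.085,-0.0824,0,0,0.6],[0.085,-0.0824,0,0,0.6],[0.085,-0.0824,0,0,0.6],[0.085,-0.0824,0,0,0.6]],
])

```text
time_s: 13.35
ee_pos: [0.4309, -0.2576, 0.1219]
orientation: [-0.183, 3.134, -0.002]
wrist_force: [0.8, -0.6, 0.8]
width: 0.0511
grip_force: 0.0
```

>>> send_rows([
  [[0,0,0.05,-0.0394,0.5],[0,0,0,0,0.5],[0,0,0,0,0.5],[0,0,0,0,0.5]],
])

```text
time_s: 13.75
ee_pos: [0.433, -0.2555, 0.1015]
orientation: [-0.375, 3.118, -0.001]
wrist_force: [-0.7, -0.6, 0.1]
width: 0.0425
grip_force: 0.0
```

Run:
```python
from h import *
im,d,K,T=snap("wrist"); np.savez("w12.npz",im=im,d=d,K=K,T=T)
for n in ("knob_c","knob_nose"):
    for r in optics.spot_point("wrist",n)[:1]: print(n,r["p"],r["uv"],atz(r["uv"],.014,K,T))
P=cloud(d,K,T)
m=(np.hypot(P[...,0]-.4326,P[...,1]+.2563)<.04)&(abs(P[...,2]-.028)<.007)
m=cv2.morphologyEx(m.astype(np.uint8),cv2.MORPH_OPEN,np.ones((3,3)))
c,s,a=rect(m,K,T,.028,proj([.4326,-.2563,.028],K,T)); print("bar",c,s,a)
go([c[0]/1000,c[1]/1000,.011],a+90)
```

```text
knob_nose 0.65 [251.2, 231.4] [ 0.4592 -0.2495  0.014 ]
bar [ 431.614  -257.5374] (43.86949157714844, 17.39253044128418) 14.30257797241211
pos [ 0.4328 -0.2554  0.1011] shift m [ 0.0017 -0.0017  0.0901] units [ 0.0042 -0.0043  0.2252] rows>= 1.8021950034315906
tool y yaw 103.79435214457374 q6 -2.4374581356375145 t 13.9 F [-0.1049 -0.0987 -0.9634] w 0.042831318985426636
spin deg -0.5082258278383733 units -0.0028234768213242964 (alt 179.49177417216163 )
```

>>> send_rows([
  [[0.004,-0.004,0.1,-0.002,0.45],[0,0,0.1,0,0.4],[0,0,0.022,0,0.4],[0,0,0,0,0.4]],
], squeeze=60)

```text
time_s: 14.3
ee_pos: [0.4308, -0.2572, 0.0112]
orientation: [0.387, -3.116, -0.002]
wrist_force: [0.5, -0.8, 0.9]
width: 0.0342
grip_force: 0.0
```

>>> send_rows([
  [[0,0,0,0,0.2],[0,0,0,0,0.1],[0,0,0,0,0.1],[0,0,0,0,0.1],[0,0,0,0,0.1]],
])

```text
time_s: 14.8
ee_pos: [0.432, -0.2584, 0.0134]
orientation: [-0.387, 3.115, -0.003]
wrist_force: [-0.7, 0.1, 9.3]
width: 0.0164
grip_force: 59.7
```

>>> send_rows([
  [[0,0,-0.09,0,0.1],[0,0,-0.09,0,0.1],[0,0,-0.09,0,0.1],[0,0,0,0,0.1],[0,0,0,0,0.1]],
])

```text
time_s: 15.3
ee_pos: [0.4313, -0.2579, 0.1208]
orientation: [-0.387, 3.116, -0.003]
wrist_force: [-0.8, 0.4, -1.3]
width: 0.0166
grip_force: 58.9
```

Run:
```python
from h import *
im,d,K,T=snap("wrist"); H=np.array(optics.get_calibration("wrist")["hand_eye"])
for n in ("knob_c","knob_nose","knob_bore"):
    for r in optics.spot_point("wrist",n)[:1]: print(n,r["p"],r["uv"],atz(r["uv"],{"knob_bore":.0134}.get(n,-.0006),K,H))
P=cloud(d,K,H)  # tool coords
m=(np.hypot(P[...,0],P[...,1])<.04)&(P[...,2]>-.03)&(P[...,2]<.02)
m2=m&(P[...,2]<-.009)&(abs(P[...,1])<.009); q=P[m2]; print("top",len(q),np.percentile(q,[1,50,99],axis=0))
m3=m&(P[...,2]>.0); q=P[m3]; print("skirt",len(q),np.percentile(q,[1,50,99],axis=0))
g=cv2.cvtColor(im,cv2.COLOR_RGB2GRAY)
for X in np.arange(-.040,.0381,.002):
    ps=[proj([X,Y,-.0146],K,H) for Y in (-.005,-.0025,0,.0025,.005)]
    print("%.3f"%X,[int(g[int(round(p[1])),int(round(p[0]))]) if p[1]<383 else -1 for p in ps],[ "%.3f"%P[int(round(p[1])),int(round(p[0])),2] if p[1]<383 else 0 for p in ps[2:3]])
go([.5633,-.0073,.15],68)
```

```text
knob_c 0.59 [249.3, 257.5] [ 0.0003 -0.0013 -0.0006]
knob_bore 0.96 [249.5, 250.8] [-0.0036 -0.0013  0.0134]
top 3653 [[-0.0216 -0.009  -0.0284]
 [ 0.0022 -0.0005 -0.0135]
 [ 0.0208  0.0084 -0.0099]]
skirt 1609 [[ 0.0012 -0.0221  0.0005]
 [ 0.0133 -0.0005  0.0071]
 [ 0.0214  0.0208  0.0141]]
-0.040 [142, 146, 156, 152, 151] ['0.122']
-0.038 [150, 157, 157, 147, 143] ['0.123']
-0.036 [146, 153, 152, 142, 137] ['0.123']
-0.034 [143, 153, 144, 133, 132] ['0.123']
-0.032 [137, 139, 135, 139, 140] ['0.122']
-0.030 [135, 138, 137, 137, 138] ['0.123']
-0.028 [135, 139, 142, 143, 142] ['0.122']
-0.026 [143, 141, 139, 136, 135] ['0.122']
-0.024 [136, 134, 135, 136, 135] ['0.122']
-0.022 [145, 155, 250, 147, 148] ['0.122']
-0.020 [249, 251, 255, 246, 248] ['-0.013']
-0.018 [252, 254, 255, 252, 249] ['-0.014']
-0.016 [252, 254, 255, 252, 249] ['-0.014']
-0.014 [252, 254, 255, 250, 249] ['-0.014']
-0.012 [249, 234, 255, 207, 246] ['-0.014']
-0.010 [203, 221, 255, 205, 191] ['-0.015']
-0.008 [203, 222, 255, 206, 189] ['-0.014']
-0.006 [204, 222, 255, 208, 189] ['-0.014']
-0.004 [203, 222, 255, 20
[... 527 characters left out ...]
-0.013']
0.022 [149, 149, 145, 147, 146] ['-0.012']
0.024 [128, 128, 126, 126, 124] ['-0.007']
0.026 [121, 123, 122, 121, 122] ['-0.002']
0.028 [124, 129, 124, 124, 123] ['0.003']
0.030 [179, 175, 157, 163, 144] ['0.010']
0.032 [152, 151, 150, 150, 155] ['0.121']
0.034 [153, 154, 154, 150, 145] ['0.123']
0.036 [148, 146, 147, 150, 153] ['0.122']
0.038 [143, 144, 148, 142, 140] ['0.122']
pos [ 0.4305 -0.2574  0.1187] shift m [-0.1899  0.2101 -0.0312] units [-0.4747  0.5252 -0.078 ] rows>= 5.69761095704093
tool y yaw 104.15327660363688 q6 -2.4495134696588243 t 15.5 F [-0.0637 -0.0586  0.1012] w 0.016194852924474888
spin deg 36.15327660363688 units 0.20085153668687156 (alt -143.84672339636313 )
```

>>> send_rows([
  [[-0.079,0.0875,-0.013,0,0.1],[-0.079,0.0875,-0.013,0,0.1],[-0.079,0.0875,-0.013,0,0.1],[-0.079,0.0875,-0.013,0,0.1],[-0.079,0.0875,-0.013,0,0.1],[-0.079,0.0875,-0.013,0,0.1],[0,0,0,0.04,0.1],[0,0,0,0.04,0.1]],
])

```text
time_s: 16.3
ee_pos: [0.5635, -0.0063, 0.1498]
orientation: [-0.011, -3.14, -0.0]
wrist_force: [0.2, -0.1, -0.6]
width: 0.0161
grip_force: 58.9
```

>>> send_rows([
  [[0,0,0.02,0.04,0.1],[0,0,0.02,0.04,0.1],[0,0,0.02,0.0408,0.1],[0,0,0.02,0,0.1],[0,0,0,0,0.1],[0,0,0,0,0.1],[0,0,0,0,0.1]],
])

```text
time_s: 17.0
ee_pos: [0.5637, -0.0078, 0.1191]
orientation: [0.596, 3.084, 0.0]
wrist_force: [-0.4, -0.1, -0.5]
width: 0.0166
grip_force: 58.9
```

Run:
```python
from h import *
import time
for _ in range(1): go([.5629,-.0072,.1],67.9)
```

```text
pos [ 0.5637 -0.0078  0.1191] shift m [0.001  0.0002 0.0191] units [0.0024 0.0006 0.0478] rows>= 0.38300598762651544
tool y yaw 68.10937737219534 q6 -1.285065374824648 t 17.0 F [-0.3679 -0.063  -0.5195] w 0.01660678644344945
spin deg 0.20937737219533403 units 0.0011632076233074112 (alt -179.79062262780468 )
```

>>> send_rows([
  [[0.002,0.001,0.04,0.001,0.1],[0,0,0.038,0,0.1],[0,0,0,0,0.1],[0,0,0.006,0,0.1],[0,0,0.006,0,0.1],[0,0,0,0,0.1]],
])

```text
time_s: 17.6
ee_pos: [0.5631, -0.0071, 0.0833]
orientation: [0.604, 3.082, 0.0]
wrist_force: [-0.3, 0.6, -0.3]
width: 0.0162
grip_force: 58.9
```

>>> send_rows([
  [[0,0,0.004,0,0.1],[0,0,0.004,0,0.1],[0,0,0,0,0.1]],
])

```text
time_s: 17.9
ee_pos: [0.563, -0.0071, 0.0799]
orientation: [0.604, 3.083, 0.0]
wrist_force: [-0.6, 0.8, 1.5]
width: 0.0167
grip_force: 59.3
```

>>> send_rows([
  [[0,0,0.004,0,0.1],[0,0,0.004,0,0.1],[0,0,0,0,0.1]],
])

```text
time_s: 18.2
ee_pos: [0.5625, -0.007, 0.076]
orientation: [-0.604, -3.082, 0.0]
wrist_force: [-1.9, 0.9, -0.7]
width: 0.0165
grip_force: 59.0
```

>>> send_rows([
  [[0.001,0,0.005,0,0.1],[0,0,0.005,0,0.1],[0,0,0,0,0.1]],
])

```text
time_s: 18.5
ee_pos: [0.5623, -0.0069, 0.0721]
orientation: [-0.604, -3.082, 0.0]
wrist_force: [-1.4, 0.9, -2.1]
width: 0.0167
grip_force: 58.9
```

>>> send_rows([
  [[0,0,0.004,0,0.1],[0,0,0,0,0.1]],
])

```text
time_s: 18.7
ee_pos: [0.5624, -0.0069, 0.0707]
orientation: [-0.604, -3.083, 0.0]
wrist_force: [-1.6, 0.3, -0.9]
width: 0.0163
grip_force: 58.9
```

>>> send_rows([
  [[0,0,0.004,0,0.1],[0,0,0.002,0,0.1],[0,0,0,0,0.1]],
])

```text
time_s: 19.0
ee_pos: [0.5626, -0.0069, 0.0687]
orientation: [0.604, 3.083, 0.0]
wrist_force: [-4.3, 2.3, 6.4]
width: 0.0162
grip_force: 59.6
```

>>> send_rows([
  [[0,0,0.003,0,0.1],[0,0,0.002,0,0.1],[0,0,0,0,0.1]],
])

```text
time_s: 19.3
ee_pos: [0.5626, -0.0069, 0.0669]
orientation: [0.604, 3.083, 0.0]
wrist_force: [-3.9, 1.2, 8.1]
width: 0.0165
grip_force: 59.8
```

>>> send_rows([
  [[0,0,0.003,0,0.1],[0,0,0.002,0,0.1],[0,0,0,0,0.1]],
])

```text
time_s: 19.6
ee_pos: [0.5629, -0.0069, 0.0659]
orientation: [0.604, 3.082, 0.0]
wrist_force: [-8.2, 2.0, 18.2]
width: 0.0164
grip_force: 61.4
```

>>> send_rows([
  [[0.001,0,0.001,0,0.1],[0,0,0,0,0.1],[0,0,0,0,0.1],[0,0,0,0,0.1],[0,0,0,0,0.1]],
])

```text
time_s: 20.1
ee_pos: [0.5628, -0.0069, 0.0659]
orientation: [0.603, 3.081, 0.0]
wrist_force: [-7.7, 1.6, 21.5]
width: 0.016
grip_force: 61.7
```

Run:
```python
from h import *
im,d,K,T=snap("wrist"); P=cloud(d,K,T)
H=np.array(optics.get_calibration("wrist")["hand_eye"]); Q=cloud(d,K,H)
m=(abs(Q[...,0])<.018)&(abs(Q[...,1])<.006)&(abs(P[...,2]-.08)<.01); print("knob top z",np.median(P[...,2][m]),m.sum(),"tool z",np.median(Q[...,2][m]))
r=np.array([np.cos(np.radians(6.7)),np.sin(np.radians(6.7))]); D=P[...,:2]-[.5637,-.007]
X=D@r; Y=D@[-r[1],r[0]]
for s in (1,-1):
    m=(abs(s*X-.042)<.01)&(abs(Y)<.024)&(abs(P[...,2]-.05)<.01); print("lid end",s,m.sum(),np.median(P[...,2][m]) if m.any() else None)
go([.5626,-.0069,.066])
```

```text
knob top z 0.0794558942317708 1959 tool z -0.013596526566177991
lid end 1 682 0.05002239171201686
lid end -1 3833 0.05000173896569404
pos [ 0.5629 -0.0068  0.0659] shift m [ 0.0002 -0.0001 -0.0001] units [ 0.0005 -0.0004 -0.0003] rows>= 0.005839630206125413
tool y yaw 67.8351322244892 q6 -1.2786951438408565 t 20.15 F [-7.944   0.1054 20.8884] w 0.01638357983805771
```

```bash
python3 -c "
from cell import ticket; print(ticket.job_done())"
```

```text
the job is handed in; nothing more can be done
None
```

The lid is seated flat over both studs, and the knob is fully on the spindle, held down against its stop at about 21 N with the fingers still on it; I handed the job in at about 20 s.

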